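Start the mould vibrator: set the sleeve, hold the recessed button

TASK

The packed mould on the vibrating table is ready to be shaken down: on the grey control box turn the numbered sleeve to 4, then take the thin steel stylus out of its wooden block and with it press the recessed start button all the way down through the small round aperture in the panel. The button runs the table only while held and must not be pressed at any other setting, so finish while still gripping the stylus and holding the button fully down, with the sleeve on 4. Leave the tub, the spray bottle and the float where they are.

Things in the scene. Friction and masses are not known exactly. Their poses are not given: they have to be found in the camera images.
- controller: grey steel control box fixed on the bench, 150 (x) x 230 (y) x 70 mm high, level top panel; origin at the centre of its underside, z up. It carries the sleeve at x -10, y +50 mm and the aperture at x -10, y -60 mm of its frame. A flat pilot lamp (4 mm high) is the only other thing on the panel
- sleeve (a joint): turn of the sleeve in rad: 0 at the numeral 0, growing clockwise seen from above, with a click stop every 0.5236 rad (30 deg) up to 3.1416 at numeral 6; numeral n is at n x 0.5236. Sprung detents pull it into the nearest stop; passing from one to the next takes about 0.1 N m
- sleeve_grip (a point): on the upright axis of the round ribbed black sleeve (44 mm diameter, 36 mm high, standing on the panel from 71 to 107 mm above the bench), 20 mm above the sleeve's foot; x, y is its centre. The white line on its top and side points to the set numeral: at 0 to +y of the box, at 3 to +x of the box, at 6 to -y of the box
- aperture (a point): centre of the round aperture's mouth, level with the panel top (70 mm above the bench); hole 14 mm diameter, marked by a low steel ring (1.6 mm high, 24 mm across, look only), going straight down 32 mm. The button lies in it: white cap 12 mm diameter, its top 16 mm below the panel when up
- button (a joint): how far the recessed start button is pressed down, in m: 0 up, 0.005 fully down against its stop (cap then 21 mm below the panel). A spring pushes it back: about 2 N to start moving, 6 N fully down
- holder: wooden block fixed on the bench, 75 x 75 x 80 mm high, origin at the centre of its underside; in the middle of its top a hole of 10 mm diameter, 75 mm deep, in which the stylus stands upright
- stylus_center (a point): centre of the stylus's wooden handle, half-way up the handle (z along the stylus from the tip to the handle). The stylus is loose, about 50 g: round handle 18 mm diameter and 56 mm long, below it a steel rod 6 mm diameter and 70 mm long. At the start it stands upright in the block, the handle's foot resting on the block's top, so this point is 108 mm above the bench
- stylus_tip (a point): blunt lower end of the stylus's steel rod, 98 mm from the handle's centre, 10 mm above the bench at the start
- tub: bystander: open white plastic tub, 90 mm diameter at the rim, 85 mm high, loose; origin at the centre of its underside
- sprayer: bystander: blue spray bottle, 76 mm diameter, 195 mm high, loose; origin at the centre of its underside
- floatboard: bystander: wooden plasterer's float lying flat, 140 x 70 mm, 60 mm high with its handle, loose; origin at the centre of its underside

How it is judged:
By the outcome, as a careful person would: the job done as asked, in the order asked, and still so for the second after the job is handed in, while the arm keeps its last pose, push and grip.
It also fails if it takes over 72 s, if anything falls off the work surface, if the arm or the gripper's body presses on something with over 40 N, if the wrist force passes 120 N, or if a joint passes its speed limit or range.

ROBOT

A 7-joint arm with a two-finger parallel gripper is mounted at the origin on the work surface. World frame = base frame: x ahead of the robot, y to its left, z up, the work surface at z = 0. Lengths are in m, angles in rad, forces in N, time in s.
With the tool pointing down it reaches from about 0.4 to 0.875 m from the base axis. Payload 19.3 kg.
Tool frame: the origin (TCP) lies at the very end of the fingers, on their centre line; the grasp point (between the pads) lies 19 mm behind it (arm.tcp_to_grasp is the distance from the TCP to the grasp point, in m); z points along the fingers, y is the line along which they close (so a half turn about z gives the same grasp; the last joint's range is limited). The gripper opens to 85 mm and grips with 20 to 120 N. Pads are 22 mm wide; open, the fingers measure 114 mm over their backs; the gripper's body (76 mm by 85 mm) begins 54 mm behind the grasp point. The pads swing forward as they close: fully open they stand 13 mm farther back than shut.
Start: joints at [1.15, 0.521, -0.036, 1.599, 0.021, 1.021, -0.113], TCP at [0.215, -0.587, 0.231] pointing down, gripper open.
Joint ranges: [-2.91, 2.91], [-0.3, 2.13], [-1.5, 1.42], [0.17, 2.43], [-1.26, 4.41], [0.16, 1.93], [-2.52, 2.52]. Speed limits (rad/s): [1.89, 1.89, 2.39, 2.39, 3.01, 3.01, 3.01].

INTERFACE

Orientations are given as a rotation vector (axis times angle).
In Python, from plant import state, optics, arm gives the robot as it stands. The module is installed in compiled form; this text tells all that it offers.
- The arm moves only by the tool play_rows, never from a script. Its argument "targets" is a list of rows, each a list of 2 entries, a list of its own where there are three numbers: the shift along the tool's x, y, z in m, then the turn, a rotation vector about the tool's x, y, z in rad. In form: [[[tx, ty, tz], [ax, ay, az]], ...]. A call has 1 to 12 rows; each row is the pose to reach, as a shift and turn from the pose commanded when the call began, along the tool's axes at that moment; what a row does not reach only later rows make up. A row lasts 1/12 s, in which the tool goes at most 41.7 mm and 7.16 degrees, less where a joint would pass 70% of its speed; a pose out of reach is approached as far as the arm can. A call with a gripper value outside its range is refused whole. "claw" is the closure, from -1 (fully open) to 1 (shut), so that 0 is half open, set as the call begins (left out, the last holds). The fingers move at their own pace and stop on an object; "force" is the grip in N (left out, the last holds). Time passes only in rows, so rows that repeat a pose let the fingers close. It gives the time, the measured TCP pose, the force, the opening and the grip force at its end, in the units of the state.
- state(): the state, without advancing time (a new reading comes with each control period).
- optics.read_camera(name): name is "scene" or "top" or "wrist"; returns (picture, depth): 384x512x3 uint8, red, green, blue; 384x512 float32, m along the optical axis (not along the pixel's ray), 0 where there is no reading.
- optics.calibration(name): a dict with "mtx" (3x3 intrinsics, pixels), "rvec" (rotation vector, rad) and "tvec" (3), from world to camera coordinates, as OpenCV has them. Camera axes: x right, y down, z forward; pixel columns grow to the right and rows downward; lengths in m; the calibration is good to about 2 mm. A picture is of the moment at which its call begins: read the wrist's pose just before it. calibration takes no time and is no camera call; for the wrist camera it gives the pose at the moment of the call.
- arm.sign_off(): hands the job in; it is judged then, once.
The state is a dict: "time": time; "joint_pos": joint angles; "qd": joint speeds; "effort": joint torques, N m; "tcp_pos": TCP position; "tcp_rot": TCP orientation; "force": force on the tool from outside, world axes, zero at the start; "wrist_torque": the same for the moment, N m; "width": opening from 0.0 (shut) to 1.0 (fully open); "grip_force": force on a finger pad.
Only numpy, scipy, OpenCV 4.12 (cv2) and the standard library are available. Lean on these libraries where they do the work, as an engineer would, in place of code of your own. Each camera call takes 0.05 s, during which the arm holds its last target. There are 200 camera calls.

## Working session

There is one attempt and no reset: what is moved stays moved. The work goes in short steps, Python scripts to look and compute and a tool call to move; the robot and the scene stay as the last step left them, time stands still between calls to the robot, and variables do not carry over. Pictures are saved under pics/ and viewed, at most 10 in all, crops included, and the job is handed in when it is done.

Besides the shell and the picture viewer there is one more tool, called by a JSON object that holds its "name" and its "arguments". play_rows: Moves the arm, as the interface text tells. Its arguments: {"type":"object","properties":{"targets":{"type":"array","items":{"type":"array"}},"claw":{"type":"number"},"force":{"type":"number"}},"required":["targets"]}

```bash
mkdir -p pics
cat > h.py <<'E'
from plant import state, optics, arm
import numpy as np, cv2
from scipy.spatial.transform import Rotation as R
def snap(n,f,crop=None,s=1):
    c=optics.calibration(n); p,d=optics.read_camera(n)
    np.savez(f'pics/{f}.npz',p=p,d=d,**{k:np.array(v) for k,v in c.items()})
    q=p if crop is None else p[crop[1]:crop[3],crop[0]:crop[2]]
    cv2.imwrite(f'pics/{f}.png',cv2.resize(q[:,:,::-1],None,fx=s,fy=s,interpolation=cv2.INTER_CUBIC))
def w(f,u,v,z=None):
    a=np.load(f'pics/{f}.npz'); M=R.from_rotvec(a['rvec'].ravel()).as_matrix(); t=a['tvec'].ravel()
    r=np.linalg.inv(a['mtx'])@[u,v,1]; o=-M.T@t; D=M.T@r
    if z is None: return o+D*a['d'][int(round(v)),int(round(u))]
    return o+D*(z-o[2])/D[2]
def rel(p):
    s=state(); return R.from_rotvec(s['tcp_rot']).as_matrix().T@(np.array(p)-s['tcp_pos'])
E
python3 - <<'E'
from h import *
snap('top','top',s=1.5); snap('scene','scene',s=1.5); s=state(); print(s)
print(R.from_rotvec(s['tcp_rot']).as_matrix().round(3)); print(arm.tcp_to_grasp)
E
```

```text
{'time': 0.1, 'joint_pos': array([ 1.14981991,  0.52194577, -0.03631595,  1.59988017,  0.02119196,
        1.02110985, -0.11278631]), 'qd': array([ 0.00015921, -0.00213048,  0.00052308, -0.00076965,  0.00120612,
        0.00035491,  0.00090274]), 'effort': array([ 2.15246684e-03, -9.28488922e+01,  1.98334605e+00, -3.70535588e+01,
        1.80625822e-02,  5.36471183e-03,  2.99907853e-06]), 'tcp_pos': array([ 0.21464145, -0.58670177,  0.23081416]), 'tcp_rot': array([-3.09248436e+00, -5.47995723e-01,  3.61348366e-04]), 'force': array([ 0.29740759, -0.0295764 , -0.53792144]), 'wrist_torque': array([0.0178129 , 0.00056425, 0.01267641]), 'grip_force': 0.0, 'width': 1.001350223799318}
[[ 0.939  0.344 -0.   ]
 [ 0.344 -0.939  0.001]
 [-0.    -0.001 -1.   ]]
0.0187
```

View pics/top.png

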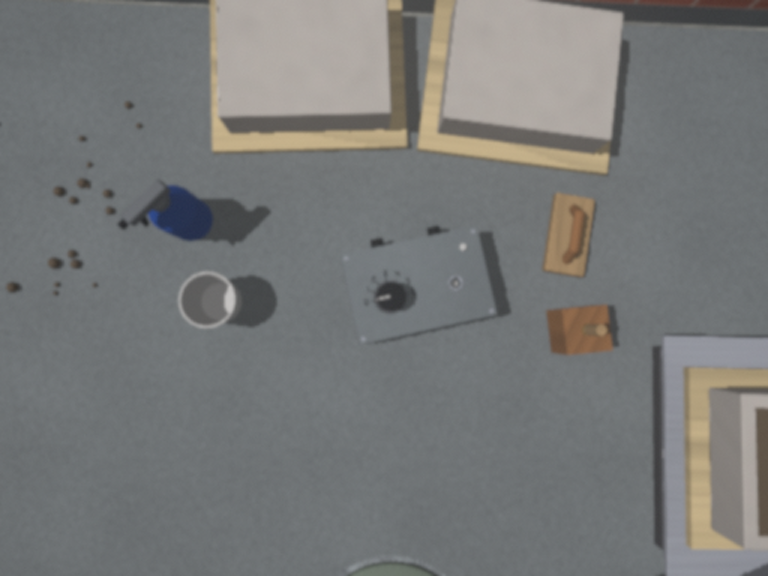

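View pics/scene.png

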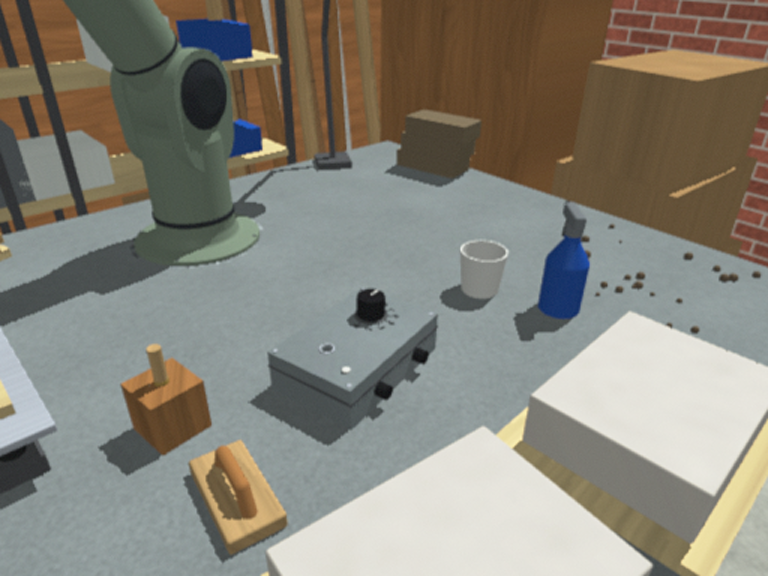

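Top view: sleeve near (391,297)/1.5, aperture (456,283)/1.5, lamp (463,246), stylus handle top (602,330), the white line pointing image-left (about 0 or nearby). I'll compute positions and zoom in on the sleeve.

Run:
```python
from h import *
g=lambda n,u,v,z=None: print(n,w('top',u/1.5,v/1.5,z).round(4))
for n,u,v,z in [('slv',392,296,.107),('ap',456,283,.07),('hand',602,330,.136),('lamp',463,246,.074),('c1',345,258,.07),('c2',475,231,.07),('c3',495,314,.07),('c4',363,341,.07),('blkA',548,310,.08),('blkB',611,306,.08),('blkC',614,349,.08),('blkD',551,354,.08)]: g(n,u,v,z)
for n,u,v in [('slv',392,296),('panel',430,300),('hand',602,330)]: g(n,u,v)
a=np.load('pics/top.npz')['p'][145:245,215:345,::-1]
cv2.imwrite('pics/z.png',cv2.resize(a,None,fx=6,fy=6,interpolation=cv2.INTER_CUBIC))
```

```text
slv [0.5802 0.0159 0.107 ]
ap [ 0.606  -0.0902  0.07  ]
hand [ 0.5354 -0.3041  0.136 ]
lamp [ 0.6669 -0.1001  0.074 ]
c1 [0.642  0.0925 0.07  ]
c2 [ 0.693  -0.1204  0.07  ]
c3 [ 0.5569 -0.1551  0.07  ]
c4 [0.5079 0.0595 0.07  ]
blkA [ 0.5654 -0.2393  0.08  ]
blkB [ 0.5746 -0.3431  0.08  ]
blkC [ 0.5049 -0.3477  0.08  ]
blkD [ 0.4945 -0.2445  0.08  ]
slv [0.5802 0.016  0.1084]
panel [ 0.5771 -0.0482  0.0684]
hand [ 0.5354 -0.3043  0.1356]
```

View pics/z.png

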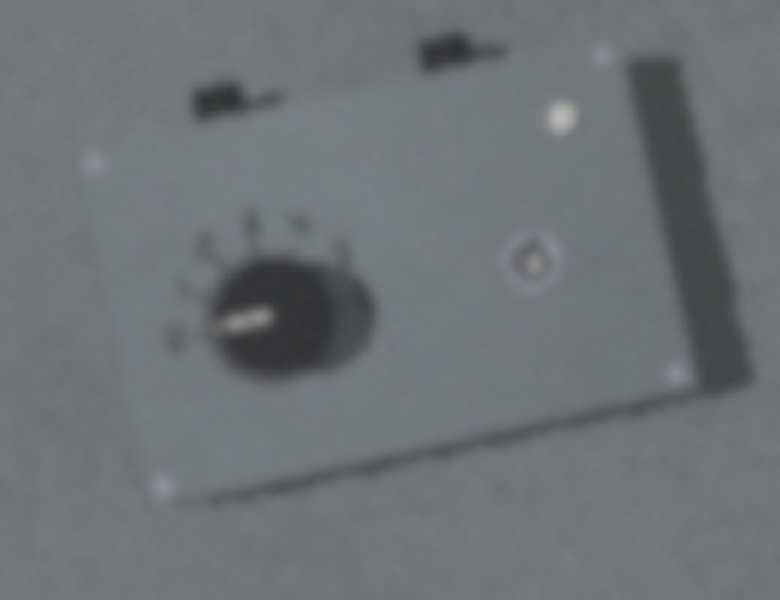

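The line stands at 0; box yaw is about 13.7°, sleeve near (0.578, 0.016), aperture near (0.605, -0.091). Moving above the sleeve with the wrist pre-turned.

{"name": "play_rows", "arguments": {"targets": [[[0.548,-0.441,0.03],[0,0,-1.4]],[[0.548,-0.441,0.03],[0,0,-1.4]],[[0.548,-0.441,0.03],[0,0,-1.4]],[[0.548,-0.441,0.03],[0,0,-1.4]],[[0.548,-0.441,0.03],[0,0,-1.4]],[[0.548,-0.441,0.03],[0,0,-1.4]],[[0.548,-0.441,0.03],[0,0,-1.4]],[[0.548,-0.441,0.03],[0,0,-1.4]],[[0.548,-0.441,0.03],[0,0,-1.4]],[[0.548,-0.441,0.03],[0,0,-1.4]],[[0.548,-0.441,0.03],[0,0,-1.4]],[[0.548,-0.441,0.03],[0,0,-1.4]]], "claw": -1, "force": 40}}

```text
time: 1.1
tcp_pos: [0.4731, -0.1573, 0.2099]
tcp_rot: [-2.003, -2.42, 0.0]
force: [1.8, -0.3, 0.3]
width: 1.003
grip_force: 0.0
```

Run:
```python
from h import *
s=state();print(s['time'],s['joint_pos'].round(3),s['tcp_pos'],rel([.578,.016,.2]).round(4)); print(R.from_rotvec(s['tcp_rot']).as_matrix().round(3))
```

```text
1.1 [ 0.596  0.385 -0.503  1.931  0.236  0.884  0.161] [ 0.47311355 -0.15731643  0.20990932] [0.1507 0.1354 0.0099]
[[-0.187  0.982 -0.   ]
 [ 0.982  0.187 -0.   ]
 [ 0.    -0.    -1.   ]]
```

{"name": "play_rows", "arguments": {"targets": [[[0.151,0.135,0.01],[0,0,-1.3]],[[0.151,0.135,0.01],[0,0,-1.3]],[[0.151,0.135,0.01],[0,0,-1.3]],[[0.151,0.135,0.01],[0,0,-1.3]],[[0.151,0.135,0.01],[0,0,-1.3]],[[0.151,0.135,0.01],[0,0,-1.3]],[[0.151,0.135,0.01],[0,0,-1.3]],[[0.151,0.135,0.01],[0,0,-1.3]],[[0.151,0.135,0.01],[0,0,-1.3]],[[0.151,0.135,0.01],[0,0,-1.3]],[[0.151,0.135,0.01],[0,0,-1.3]],[[0.151,0.135,0.01],[0,0,-1.3]]]}}

```text
time: 2.1
tcp_pos: [0.5782, 0.0134, 0.1996]
tcp_rot: [-0.139, -3.138, -0.0]
force: [0.1, -0.2, 0.0]
width: 1.0
grip_force: 0.0
```

Run:
```python
from h import *
s=state();print(s['time'],s['joint_pos'].round(3),s['tcp_pos'],rel([.578,.016,.2]).round(4)); print(R.from_rotvec(s['tcp_rot']).as_matrix().round(3))
snap('wrist','w1',s=1.5)
```

```text
2.1 [ 0.43   0.596 -0.809  1.729  0.493  1.033  0.929] [0.57822376 0.01342446 0.19958628] [ 0.0005  0.0025 -0.0004]
[[-0.996  0.088 -0.001]
 [ 0.088  0.996  0.   ]
 [ 0.001  0.    -1.   ]]
```

View pics/w1.png

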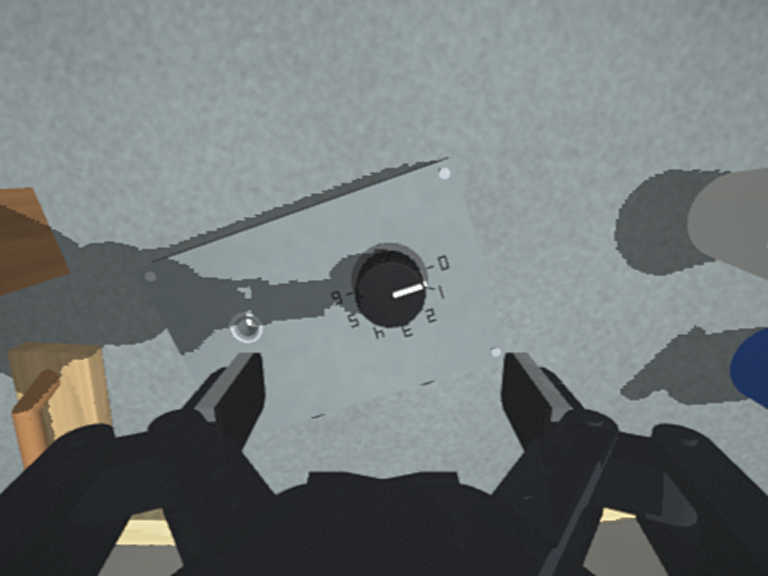

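Wrist view: sleeve top centre at (390,293), line parallel to the box's y edge (set to 0), numerals clockwise, aperture at (246,327), fingers clear to both sides.

Run:
```python
from h import *
p=w('w1',390/1.5,293/1.5,.107);print(p,w('w1',246/1.5,327/1.5,.07))
for c in [((152,262),(447,158)),]:
  print([w('w1',u/1.5,v/1.5,.07) for u,v in c])
a=np.load('pics/w1.npz')['p'].astype(int).sum(2); m=(a<110).astype(np.uint8); m[225:]=0
n,l,st,ce=cv2.connectedComponentsWithStats(m); i=l[200,255]; print(st[i],ce[i],w('w1',*ce[i],.107))
print(rel([p[0],p[1],.080]))
```

```text
[0.57967773 0.01695073 0.107     ] [ 0.60760287 -0.0901619   0.07      ]
[array([ 0.55399718, -0.14662599,  0.07      ]), array([0.50302678, 0.06097171, 0.07      ])]
[     0      0    512    384 196364] [255.50151759 191.51803793] [0.57566849 0.01313688 0.107     ]
[-0.00115446  0.00361885  0.11966088]
```

{"name": "play_rows", "arguments": {"targets": [[[-0.001,0.001,0.02],[0,0,0]],[[-0.001,0.001,0.04],[0,0,0]],[[-0.001,0.001,0.06],[0,0,0]],[[-0.001,0.001,0.08],[0,0,0]],[[-0.001,0.001,0.1],[0,0,0]],[[-0.001,0.001,0.11],[0,0,0]],[[-0.001,0.001,0.12],[0,0,0]],[[-0.001,0.001,0.12],[0,0,0]],[[-0.001,0.001,0.12],[0,0,0]]]}}

```text
time: 2.9
tcp_pos: [0.5796, 0.0147, 0.0803]
tcp_rot: [0.143, 3.138, 0.0]
force: [0.2, 0.4, -0.5]
width: 1.0
grip_force: 0.0
```

{"name": "play_rows", "arguments": {"targets": [[[0,0,0],[0,0,0]],[[0,0,0],[0,0,0]],[[0,0,0],[0,0,0]],[[0,0,0],[0,0,0]],[[0,0,0],[0,0,0]],[[0,0,0],[0,0,0]],[[0,0,0],[0,0,0]],[[0,0,0],[0,0,0]],[[0,0,0],[0,0,0]],[[0,0,0],[0,0,0]],[[0,0,0],[0,0,0]],[[0,0,0],[0,0,0]]], "claw": 1, "force": 40}}

```text
time: 3.9
tcp_pos: [0.5806, 0.0176, 0.0817]
tcp_rot: [0.14, 3.135, 0.006]
force: [-2.1, 13.9, 14.8]
width: 0.505
grip_force: 39.2
```

{"name": "play_rows", "arguments": {"targets": [[[0,0.002,-0.001],[0,0,0]],[[0,0.002,-0.001],[0,0,0.1]],[[0,0.002,-0.001],[0,0,0.2]],[[0,0.002,-0.001],[0,0,0.3]],[[0,0.002,-0.001],[0,0,0.4]],[[0,0.002,-0.001],[0,0,0.5]],[[0,0.002,-0.001],[0,0,0.6]],[[0,0.002,-0.001],[0,0,0.7]],[[0,0.002,-0.001],[0,0,0.8]],[[0,0.002,-0.001],[0,0,0.9]],[[0,0.002,-0.001],[0,0,1.0]],[[0,0.002,-0.001],[0,0,1.047]]]}}

```text
time: 4.9
tcp_pos: [0.581, 0.0184, 0.0819]
tcp_rot: [1.698, 2.641, 0.006]
force: [6.0, 8.6, 0.0]
width: 0.5
grip_force: 42.7
```

Run:
```python
from h import *
s=state();print(s['joint_pos'].round(3),s['tcp_pos'],s['force'],s['wrist_torque']); print(R.from_rotvec(s['tcp_rot']).as_matrix().round(3))
```

```text
[ 0.183  0.683 -0.452  1.817  0.421  0.734 -0.069] [0.58101919 0.01843726 0.08192911] [5.95208671e+00 8.61516662e+00 5.81110995e-03] [ 1.78365073 -1.07884585  0.18657576]
[[-0.415  0.91   0.003]
 [ 0.91   0.415  0.002]
 [ 0.001  0.004 -1.   ]]
```

{"name": "play_rows", "arguments": {"targets": [[[0,0.0,0],[0,0,0.1]],[[0,0,0],[0,0,0.2]],[[0,0,0],[0,0,0.3]],[[0,0,0],[0,0,0.4]],[[0,0,0],[0,0,0.5]],[[0,0,0],[0,0,0.6]],[[0,0,0],[0,0,0.7]],[[0,0,0],[0,0,0.8]],[[0,0,0],[0,0,0.9]],[[0,0,0],[0,0,1.0]],[[0,0,0],[0,0,1.06]],[[0,0,0],[0,0,1.06]]]}}

```text
time: 5.9
tcp_pos: [0.5819, 0.0184, 0.082]
tcp_rot: [2.8, 1.423, 0.008]
force: [10.2, 7.9, -3.8]
width: 0.504
grip_force: 42.3
```

{"name": "play_rows", "arguments": {"targets": [[[0,0,0],[0,0,0]],[[0,0,0],[0,0,0]],[[0,0,0],[0,0,0]],[[0,0,0],[0,0,0]],[[0,0,0],[0,0,0]],[[0,0,0],[0,0,0]],[[0,0,0],[0,0,0]],[[0,0,0],[0,0,0]],[[0,0,0],[0,0,0]],[[0,0,0],[0,0,0]]], "claw": -1}}

```text
time: 6.73
tcp_pos: [0.5797, 0.0165, 0.081]
tcp_rot: [-2.798, -1.428, 0.0]
force: [0.1, -0.7, -0.7]
width: 1.0
grip_force: 0.0
```

{"name": "play_rows", "arguments": {"targets": [[[0,0,-0.02],[0,0,0]],[[0,0,-0.04],[0,0,0]],[[0,0,-0.07],[0,0,0]],[[0,0,-0.1],[0,0,0]],[[0,0,-0.13],[0,0,0]],[[0,0,-0.14],[0,0,0]],[[0,0,-0.14],[0,0,0]],[[0,0,-0.14],[0,0,0]]]}}

```text
time: 7.4
tcp_pos: [0.5797, 0.0165, 0.2211]
tcp_rot: [2.798, 1.428, 0.001]
force: [0.3, 0.3, -0.8]
width: 1.005
grip_force: 0.0
```

Run:
```python
from h import *
s=state();print(s['time'],s['joint_pos'].round(3),s['tcp_pos'],s['force'],s['wrist_torque']); print(R.from_rotvec(s['tcp_rot']).as_matrix().round(3))
snap('wrist','w2',s=1.5)
```

```text
7.4 [ 0.019  0.466 -0.208  1.726  0.114  0.96  -0.86 ] [0.57971908 0.01648904 0.22105717] [ 0.31181804  0.33053166 -0.81548321] [ 0.02323839 -0.00813346  0.0041634 ]
[[ 0.587  0.81   0.001]
 [ 0.81  -0.587 -0.   ]
 [ 0.     0.001 -1.   ]]
```

View pics/w2.png

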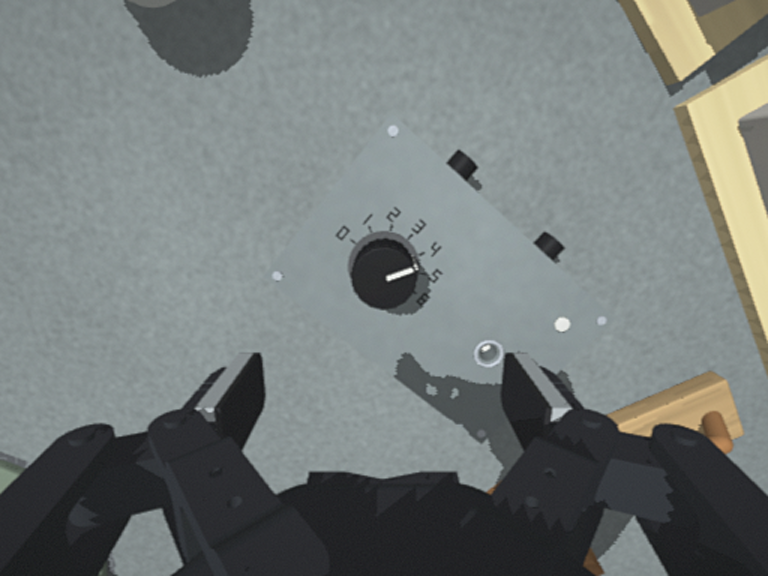

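The line runs from (388,278) to (413,269), near the 4 tick given the parallax; checking numerically, and refining the aperture at (488,353).

Run:
```python
from h import *
f=lambda u,v,z:w('w2',u/1.5,v/1.5,z)
l=f(413,268.5,.107)-f(388,278,.107); ap=f(488,353,.07); c=f(384,274,.107)
b=np.array([.579,.0165,0])-[ap[0],ap[1],0]
print(ap,c,'turn',np.degrees(np.arctan2(b[1],b[0])-np.arctan2(l[1],l[0])))
print([f(u,v,.07) for u,v in[(393,131),(602,321),(277,276)]])
print('stylus rel at z .25', rel([.5354,-.3041,.25]))
```

```text
[ 0.60728008 -0.09090626  0.07      ] [0.5832882  0.01886181 0.107     ] turn 119.18437172729118
[array([0.64226438, 0.08962488, 0.07      ]), array([ 0.69416331, -0.12001643,  0.07      ]), array([0.51136239, 0.05741941, 0.07      ])]
stylus rel at z .25 [-0.28539826  0.15250198 -0.02966679]
```

Sleeve is at 120°, so on 4. On to the stylus.

{"name": "play_rows", "arguments": {"targets": [[[-0.285,0.152,-0.03],[0,0,0.5]],[[-0.285,0.152,-0.03],[0,0,0.5]],[[-0.285,0.152,-0.03],[0,0,0.5]],[[-0.285,0.152,-0.03],[0,0,0.5]],[[-0.285,0.152,-0.03],[0,0,0.5]],[[-0.285,0.152,-0.03],[0,0,0.5]],[[-0.285,0.152,-0.03],[0,0,0.5]],[[-0.285,0.152,-0.03],[0,0,0.5]],[[-0.285,0.152,-0.03],[0,0,0.5]],[[-0.285,0.152,-0.03],[0,0,0.5]],[[-0.285,0.152,-0.03],[0,0,0.5]],[[-0.285,0.152,-0.03],[0,0,0.5]]]}}

```text
time: 8.45
tcp_pos: [0.5357, -0.3021, 0.2501]
tcp_rot: [-3.063, -0.693, 0.001]
force: [0.2, 0.6, 0.5]
width: 0.999
grip_force: 0.0
```

Run:
```python
from h import *
s=state();print(s['time'],s['joint_pos'].round(3),s['tcp_pos'],rel([.5354,-.3041,.25])); print(R.from_rotvec(s['tcp_rot']).as_matrix().round(3))
snap('wrist','w3',s=1.5)
```

```text
8.45 [ 0.432  0.488 -0.021  1.606  0.011  1.05  -0.718] [ 0.53571034 -0.30206873  0.25010491] [-0.00115496  0.00169965  0.00010311]
[[ 0.902  0.431 -0.001]
 [ 0.431 -0.902  0.001]
 [-0.001 -0.001 -1.   ]]
```

View pics/w3.png

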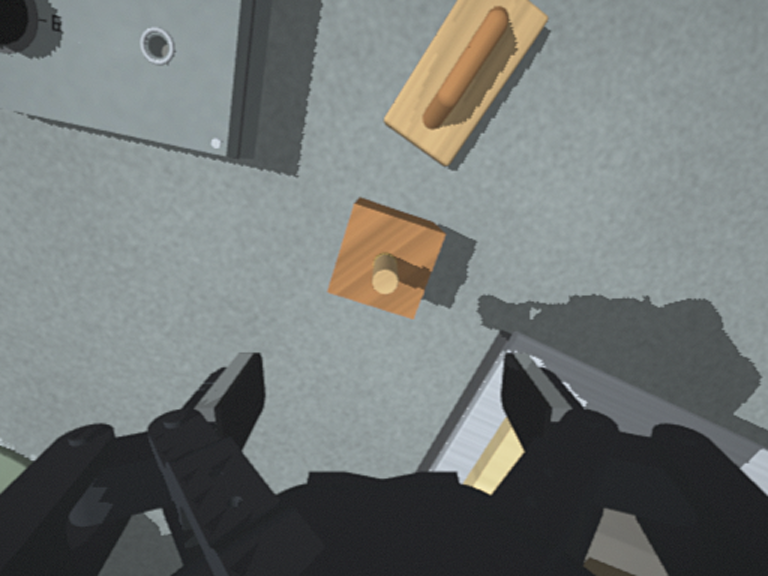

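Handle top at (385,282), upright in the block at its centre; the vibrating table's edge is near the right finger (505,335), so I check its height.

Run:
```python
from h import *
f=lambda u,v,z=None:w('w3',u/1.5,v/1.5,z).round(4)
print('top',f(385,282,.136),'foot',f(385,260),'table',f(505,345),f(470,410),f(690,430))
p=f(385,282,.136);print(rel([p[0],p[1],.089]), 'ap',f(157,46,.07))
```

```text
top [ 0.5356 -0.3048  0.136 ] foot [ 0.5432 -0.3014  0.1053] table [ 0.5144 -0.4305  0.0746] [ 0.4481 -0.4312  0.0808] [ 0.5779 -0.3604  0.3145]
[-0.00135629  0.00253603  0.16137954] ap [ 0.6069 -0.0902  0.07  ]
```

{"name": "play_rows", "arguments": {"targets": [[[-0.0,0.001,0.03],[0,0,0]],[[0,0.001,0.06],[0,0,0]],[[0,0.001,0.09],[0,0,0]],[[0,0.001,0.11],[0,0,0]],[[0,0.001,0.13],[0,0,0]],[[0,0.001,0.145],[0,0,0]],[[0,0.001,0.155],[0,0,0]],[[0,0.001,0.16],[0,0,0]],[[0,0.001,0.16],[0,0,0]],[[0,0.001,0.16],[0,0,0]]]}}

```text
time: 9.33
tcp_pos: [0.5364, -0.3042, 0.0915]
tcp_rot: [3.064, 0.692, 0.001]
force: [0.4, -0.3, -0.0]
width: 1.002
grip_force: 0.0
```

{"name": "play_rows", "arguments": {"targets": [[[0,0,0],[0,0,0]],[[0,0,0],[0,0,0]],[[0,0,0],[0,0,0]],[[0,0,0],[0,0,0]],[[0,0,0],[0,0,0]],[[0,0,0],[0,0,0]],[[0,0,0],[0,0,0]],[[0,0,0],[0,0,0]],[[0,0,0],[0,0,0]],[[0,0,0],[0,0,0]],[[0,0,0],[0,0,0]],[[0,0,0],[0,0,0]]], "claw": 1, "force": 60}}

```text
time: 10.33
tcp_pos: [0.536, -0.3044, 0.0912]
tcp_rot: [3.064, 0.691, 0.0]
force: [-2.1, -0.2, 6.0]
width: 0.192
grip_force: 58.3
```

{"name": "play_rows", "arguments": {"targets": [[[0,0,-0.01],[0,0,0]],[[0,0,-0.025],[0,0,0]],[[0,0,-0.04],[0,0,0]],[[0,0,-0.06],[0,0,0]],[[0,0,-0.08],[0,0,0]],[[0,0,-0.1],[0,0,0]],[[0,0,-0.11],[0,0,0]],[[0,0,-0.11],[0,0,0]],[[0,0,-0.11],[0,0,0]]]}}

```text
time: 11.08
tcp_pos: [0.5359, -0.3043, 0.201]
tcp_rot: [3.064, 0.691, 0.0]
force: [0.1, 0.4, -0.7]
width: 0.195
grip_force: 58.4
```

Run:
```python
from h import *
s=state();print(s['time'],s['joint_pos'].round(3),s['tcp_pos'],s['width'],rel([.607,-.090,.2])); print(R.from_rotvec(s['tcp_rot']).as_matrix().round(3))
snap('scene','s2',crop=(60,150,280,330),s=3)
```

```text
11.0833 [ 0.436  0.539 -0.022  1.655  0.014  0.947 -0.719] [ 0.53592215 -0.30433359  0.20099462] 0.19501552677861697 [ 0.15621112 -0.16306149  0.00098661]
[[ 0.903  0.429  0.   ]
 [ 0.429 -0.903 -0.   ]
 [ 0.     0.    -1.   ]]
```

View pics/s2.png

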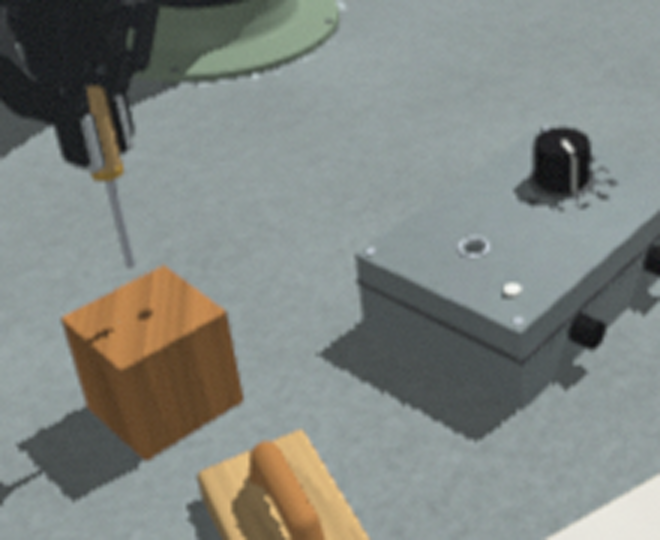

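Stylus held, tip out at crop (131,267), hole in block at (146,314). Checking for tilt by projecting the expected stylus.

Run:
```python
from h import *
a=np.load('pics/s2.npz'); x,y=state()['tcp_pos'][:2]
P=np.array([[x,y,.2458],[x,y,.1898],[x,y,.1198],[.5356,-.3048,.08],[.607,-.09,.07]])
q=cv2.projectPoints(P,a['rvec'],a['tvec'],a['mtx'],None)[0][:,0]
print(((q-[60,150])*3).round(1))
```

```text
[[ 88.   89.9]
 [108.1 171.3]
 [131.  263.9]
 [142.1 312.9]
 [473.1 246. ]]
```

Upright and matching the projection within a pixel or so. Move over the aperture.

{"name": "play_rows", "arguments": {"targets": [[[0.02,-0.02,0],[0,0,0]],[[0.04,-0.041,0],[0,0,0]],[[0.06,-0.062,0],[0,0,0]],[[0.08,-0.083,0],[0,0,0]],[[0.1,-0.104,0],[0,0,0]],[[0.12,-0.125,0],[0,0,0]],[[0.14,-0.146,0],[0,0,0]],[[0.15,-0.157,0],[0,0,0]],[[0.156,-0.163,0],[0,0,0]],[[0.156,-0.163,0],[0,0,0]],[[0.156,-0.163,0],[0,0,0]],[[0.156,-0.163,0],[0,0,0]]]}}

```text
time: 12.13
tcp_pos: [0.6064, -0.0921, 0.2007]
tcp_rot: [3.065, 0.688, -0.001]
force: [-0.3, 0.3, -0.8]
width: 0.193
grip_force: 58.5
```

{"name": "play_rows", "arguments": {"targets": [[[0,0,0.01],[0,0,0]],[[0,0,0.02],[0,0,0]],[[0,0,0.03],[0,0,0]],[[0,0,0.037],[0,0,0]],[[0,0,0.04],[0,0,0]],[[0,0,0.04],[0,0,0]],[[0,0,0.04],[0,0,0]]]}}

```text
time: 12.72
tcp_pos: [0.6069, -0.0902, 0.1609]
tcp_rot: [-3.065, -0.691, 0.0]
force: [-0.6, -0.1, 0.2]
width: 0.191
grip_force: 58.5
```

Run:
```python
from h import *
s=state();print(s['time'],s['joint_pos'].round(3),s['tcp_pos'],s['width'],rel([.607,-.090,.2])); print(R.from_rotvec(s['tcp_rot']).as_matrix().round(3))
snap('scene','s3',crop=(160,130,300,260),s=4)
a=np.load('pics/s3.npz'); x,y,z=s['tcp_pos']
q=cv2.projectPoints(np.array([[x,y,z-.0812],[x,y,.07],[.607,-.09,.07]]),a['rvec'],a['tvec'],a['mtx'],None)[0][:,0]
print(((q-[160,130])*4).round(1))
```

```text
12.7167 [ 0.084  0.582 -0.049  1.695  0.035  0.865 -1.106] [ 0.60689094 -0.09023462  0.16089215] 0.1908908416575746 [ 0.00019129 -0.00016925 -0.03910787]
[[ 0.903  0.429 -0.   ]
 [ 0.429 -0.903  0.   ]
 [-0.    -0.    -1.   ]]
[[229.6 393.6]
 [230.4 408.1]
 [230.9 408. ]]
```

View pics/s3.png

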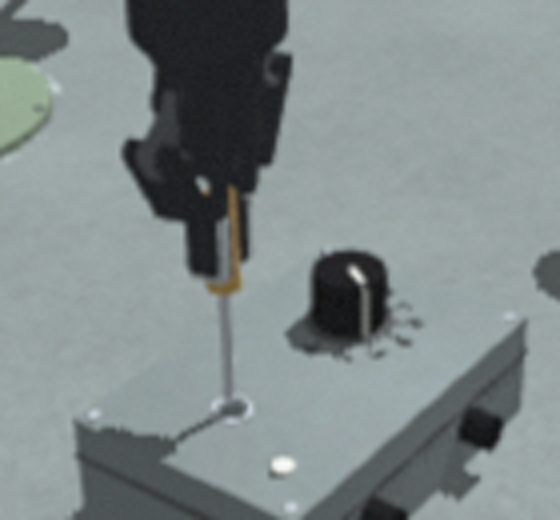

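Tip at about (229,402) just over the ring centred (234,407); roughly 1–2 mm off, within the 4 mm clearance. Nudge +1 mm y and descend in.

{"name": "play_rows", "arguments": {"targets": [[[0.0005,-0.001,0],[0,0,0]],[[0.0005,-0.001,0.004],[0,0,0]],[[0.0005,-0.001,0.008],[0,0,0]],[[0.0005,-0.001,0.012],[0,0,0]],[[0.0005,-0.001,0.016],[0,0,0]],[[0.0005,-0.001,0.02],[0,0,0]],[[0.0005,-0.001,0.023],[0,0,0]],[[0.0005,-0.001,0.023],[0,0,0]],[[0.0005,-0.001,0.023],[0,0,0]]]}}

```text
time: 13.52
tcp_pos: [0.6068, -0.089, 0.1378]
tcp_rot: [-3.064, -0.691, 0.001]
force: [-0.1, 0.2, -0.3]
width: 0.195
grip_force: 58.5
```

{"name": "play_rows", "arguments": {"targets": [[[0,0,0.001],[0,0,0]],[[0,0,0.002],[0,0,0]],[[0,0,0.003],[0,0,0]],[[0,0,0.004],[0,0,0]],[[0,0,0.005],[0,0,0]],[[0,0,0.005],[0,0,0]],[[0,0,0.005],[0,0,0]]]}}

```text
time: 14.1
tcp_pos: [0.607, -0.0891, 0.1331]
tcp_rot: [3.065, 0.691, 0.0]
force: [-0.1, -0.1, 3.4]
width: 0.197
grip_force: 58.5
```

{"name": "play_rows", "arguments": {"targets": [[[0,0,0.001],[0,0,0]],[[0,0,0.002],[0,0,0]],[[0,0,0.003],[0,0,0]],[[0,0,0.004],[0,0,0]],[[0,0,0.004],[0,0,0]],[[0,0,0.004],[0,0,0]]]}}

```text
time: 14.6
tcp_pos: [0.6074, -0.089, 0.1298]
tcp_rot: [3.064, 0.691, 0.002]
force: [-1.5, 1.1, 14.8]
width: 0.189
grip_force: 60.0
```

{"name": "play_rows", "arguments": {"targets": [[[0,0,0.0005],[0,0,0]],[[0,0,0.001],[0,0,0]],[[0,0,0.001],[0,0,0]],[[0,0,0.001],[0,0,0]]]}}

```text
time: 14.93
tcp_pos: [0.6078, -0.089, 0.1294]
tcp_rot: [3.064, 0.691, 0.003]
force: [-3.1, 0.5, 22.8]
width: 0.195
grip_force: 60.8
```

{"name": "play_rows", "arguments": {"targets": [[[0,0,0],[0,0,0]],[[0,0,0],[0,0,0]],[[0,0,0],[0,0,0]],[[0,0,0],[0,0,0]],[[0,0,0],[0,0,0]],[[0,0,0],[0,0,0]],[[0,0,0],[0,0,0]],[[0,0,0],[0,0,0]],[[0,0,0],[0,0,0]],[[0,0,0],[0,0,0]],[[0,0,0],[0,0,0]],[[0,0,0],[0,0,0]]]}}

```text
time: 15.93
tcp_pos: [0.6077, -0.089, 0.1294]
tcp_rot: [3.064, 0.691, 0.003]
force: [-3.6, 0.6, 23.7]
width: 0.195
grip_force: 60.8
```

Run:
```python
from h import *
snap('scene','s4',crop=(60,100,320,295),s=3)
```

```text
(no output)
```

View pics/s4.png

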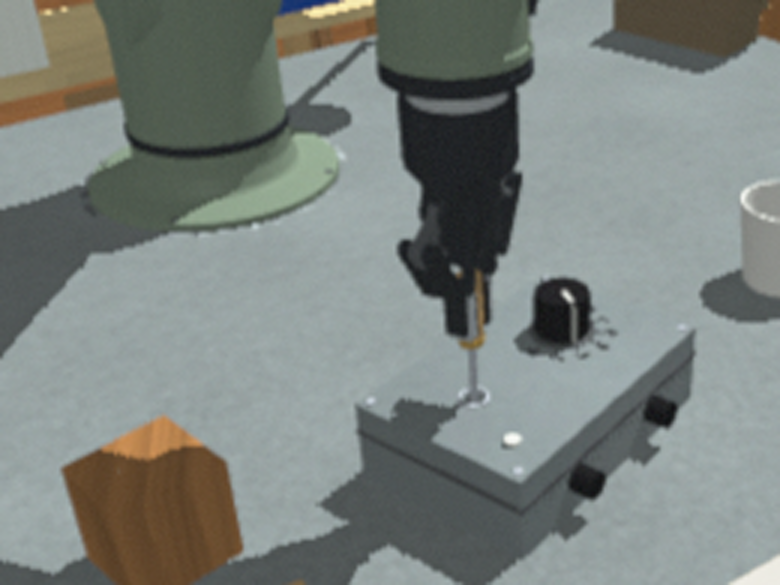

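The rod stands in the aperture at (473,397), the sleeve line is unchanged, and the push is steady at 23 N against the stop.

```bash
python3 -c "
from plant import arm
print(arm.sign_off())"
```

```text
the job is handed in; nothing more can be done
None
```

I set the sleeve to 4, took the stylus from its block and handed in with it still gripped and holding the start button down against its stop (steady push of about 23 N, about 16 s used); I did not touch the tub, spray bottle or float.

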